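Pull-start the coolant pump

TASK

Start the milling machine's coolant pump: on the green control box, pull the switch with the T-shaped handle all the way out against its spring, hold it out for one second, then let go so that it sits fully home again. Leave the other two pull switches on the box, the ball and the mushroom, alone.

Things in the scene. Friction and masses are not known exactly. Their poses are not given: they have to be found in the camera images.
- tee_knob (a joint): The coolant pump's pull switch: travel of the black T-shaped handle in m. 0 = fully home (its start), grows as the handle is pulled straight up out of the box, 0.018 = the end stop. The spring pulls it home with about 4 N at 0 and 10 N at the end stop, and brings it home by itself when released.
- tee_grip (a point): Centre of the T handle's crossbar, moving with the handle. Crossbar: 60 mm long along the point's y, 16 mm wide along x, 18 mm high along z (up, the pull direction). Below it a 20 mm round shank down to 17 mm under this point, then a 12 mm stem. Handle home: this point is 115 mm above the bench, 37 mm above its dark round flange (54 mm across, 8 mm high). It slides but does not turn.
- ball_knob (a joint): Travel in m of the neighbouring pull switch with the black ball, 34 mm in diameter, its top 59 mm above the box: same spring and 18 mm travel, 0 = home. Leave alone.
- mushroom_knob (a joint): Travel in m of the neighbouring pull switch with the black mushroom head, 44 mm in diameter, its top 52 mm above the box: same spring and 18 mm travel, 0 = home. Leave alone.
- control_box: The fixed green control box with a steel top plate, 150 mm (x) x 370 mm (y), 70 mm high, flat on the bench; origin at the centre of its underside. The three pull switches stand in a row along its y axis, 105 mm apart, the middle one at its centre; which place the T handle has and how its crossbar is turned varies.

How it is judged:
By the outcome, as a careful person would: the job done as asked, in the order asked, and still so for the second after the job is handed in, with the robot touching nothing.
It also fails if it takes over 32 s, if anything falls off the work surface, if the arm or the gripper's body presses on something with over 40 N, if the wrist force passes 120 N, or if a joint passes its speed limit or range.

ROBOT

A 7-joint arm with a two-finger parallel gripper is mounted at the origin on the work surface. World frame = base frame: x ahead of the robot, y to its left, z up, the work surface at z = 0. Lengths are in mm, angles in rad, forces in N, time in s.
With the tool pointing down it reaches from about 400 to 875 mm from the base axis. Payload 6.5 kg.
Tool frame: the origin (TCP) lies at the very end of the fingers, on their centre line; the grasp point (between the pads) lies pinch_z behind it (pinch_z is the distance from the TCP to the grasp point, in mm); z points along the fingers, y is the direction in which the jaws open and shut (so a half turn about z gives the same grasp; the last joint's range is limited). The gripper opens to 88 mm and grips with 3 to 60 N. Pads are 18 mm wide; open, the fingers measure 123 mm over their backs; the gripper's body (75 mm by 187 mm) begins 45 mm behind the grasp point.
Start: joints at [1.045, 0.536, -0.004, 1.538, 0.003, 1.067, -0.071], TCP at [288.444, -582.486, 205.416] pointing down, gripper open.
Joint ranges: [-2.7, 2.7], [-0.37, 2.16], [-1.27, 1.26], [0.24, 2.4], [-1.31, 4.45], [0.19, 1.91], [-2.76, 2.76]. Speed limits (rad/s): [2.39, 2.39, 3.14, 3.14, 3.14, 3.14, 3.14].

INTERFACE

Orientations are given as a unit quaternion [x, y, z, w].
In Python, from workcell import * gives the robot as it stands. Calls block until the motion is done:
- reach(position, orientation): joint-space move of the TCP to a pose.
- servo_line(position, ori=None, max_speed=150): straight line of the TCP; ori=None keeps the orientation; max_speed is the mean speed in mm/s.
- move_j(angles): joint-space move.
- open_gripper() and clamp(squeeze=None): open the fingers fully, or close them until they stop; squeeze is the grip in N (None keeps the last).
- hold(seconds).
- inverse_kinematics(position, orientation): joint angles nearest the present ones, or None.
- read_state(): the state.
- snapshot(name): name is "scene" or "top" or "wrist"; returns (picture, depth): 420x560x3 uint8, red, green, blue; 420x560 float32, mm along the optical axis (not along the pixel's ray), 0 where there is no reading.
- camera_info(name): a dict with "camera_matrix" (3x3 intrinsics, pixels), "eye" and "attitude" of the camera in the world. Camera axes: x right, y down, z forward; pixel columns grow to the right and rows downward; lengths in mm; the calibration is good to about 2 mm. The wrist camera is an equidistant fisheye: a pixel r from the principal point sees the ray r / f radians off the axis. A picture is of the moment at which its call begins: read the wrist's pose just before it. camera_info takes no time and is no camera call; for the wrist camera it gives the pose at the moment of the call.
A pose or a line that the arm cannot do raises Unreachable and nothing moves.
- sign_off(): hands the job in, once; it reports no verdict.
The state is a dict: "clock": time; "q": joint angles; "qd": joint speeds; "effort": joint torques, N m; "position": TCP position; "orientation": TCP orientation; "wrist_force": force on the tool from outside, world axes, zero at the start; "ft_torque": the same for the moment, N m; "opening": opening from 0.0 (shut) to 1.0 (fully open).
Only numpy, scipy, OpenCV 4.12 (cv2) and the standard library are available. Lean on these libraries where they do the work, as an engineer would, in place of code of your own. Each camera call takes 0.05 s, during which the arm holds its last target.

## Working session

There is one attempt and no reset: what is moved stays moved. The work goes in short steps, each a Python script; the robot and the scene stay as the last script left them, time stands still between calls to the robot, and variables do not carry over. Pictures are saved under pics/ and viewed, and the job is handed in when it is done.

```bash
mkdir -p pics; ls
python3 - <<'E'
from workcell import *
import cv2,numpy as np
s=read_state();print({k:s[k] for k in s})
for n in ("scene","top"):
    c=camera_info(n);print(n,c)
    im,d=snapshot(n);cv2.imwrite(f"pics/{n}1.png",im[...,::-1]);np.savez(f"pics/{n}1.npz",im=im,d=d)
E
```

```text
pics
{'clock': 0.0, 'q': array([ 1.04477274,  0.53717909, -0.00442922,  1.53884898,  0.00258057,
        1.06728448, -0.07119639]), 'qd': array([ 1.09017357e-03,  9.18220117e-04, -2.85449470e-03,  5.76015846e-04,
       -5.56816773e-05,  1.40807660e-04,  1.34320389e-04]), 'effort': array([ 2.49661616e-04, -5.70987046e+01,  9.90856625e-01, -2.51602900e+01,
       -5.62482525e-02,  1.79739611e-02,  1.48425252e-04]), 'position': array([ 288.15189409, -581.90178067,  204.5402421 ]), 'orientation': array([ 9.73679530e-01,  2.27919805e-01, -2.50240138e-04, -8.19746386e-04]), 'wrist_force': array([0.20124224, 0.0190493 , 0.34153788]), 'ft_torque': array([-0.01689911, -0.01625268, -0.03008978]), 'opening': 1.0022630862932511}
scene {'camera_matrix': array([[417.79917718,   0.        , 280.83207283],
       [  0.        , 417.79917718, 210.72499893],
       [  0.        ,   0.        ,   1.        ]]), 'eye': array([993.82430112,  52.13765825, 582.60397628]), 'attitude': array([ 0.63280149,  0.68823273, -0.25883392, -0.24269939])}
top {'camera_matrix': array([[452.10343024,   0.        , 286.03564517],
       [  0.        , 452.10343024, 206.33394353],
       [  0.        ,   0.        ,   1.        ]]), 'eye': array([498.69221948,  27.3160907 , 743.51800136]), 'attitude': array([ 0.71249334, -0.70021721,  0.02023044, -0.04049484])}
```

View pics/top1.png

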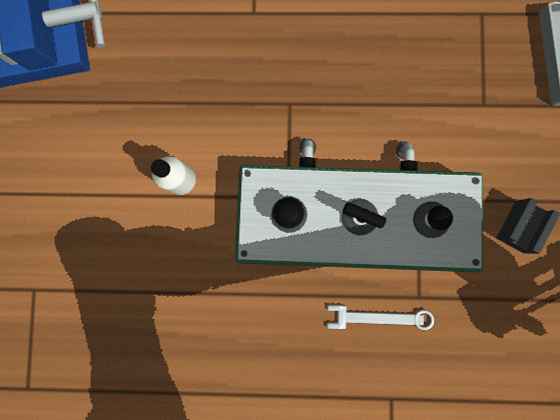

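View pics/scene1.png

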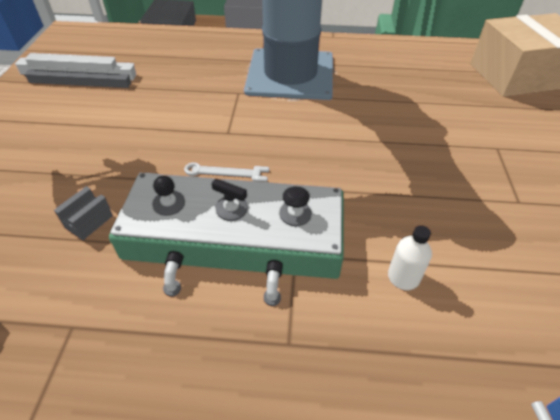

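The top view shows the T handle in the middle, with its crossbar from about (343,206) to (385,224). The mushroom is at (289,213) and the ball at (438,217). Next I'll measure the crossbar.

```bash
cat > h.py <<'E'
import numpy as np,cv2
from scipy.spatial.transform import Rotation as R
def cloud(d,c):
    v,u=np.mgrid[:d.shape[0],:d.shape[1]];K=c["camera_matrix"]
    p=np.stack([(u-K[0,2])/K[0,0]*d,(v-K[1,2])/K[1,1]*d,d],-1)
    return p@R.from_quat(c["attitude"]).as_matrix().T+c["eye"]
def ray(u,v,c,z):
    K=c["camera_matrix"];r=R.from_quat(c["attitude"]).as_matrix()@np.array([(u-K[0,2])/K[0,0],(v-K[1,2])/K[1,1],1])
    return c["eye"]+r*(z-c["eye"][2])/r[2]
E
python3 - <<'E'
from workcell import *
from h import *
for n in ("top","scene"):
    f=np.load(f"pics/{n}1.npz");c=camera_info(n);P=cloud(f["d"],c);ok=f["d"]>0
    im=f["im"].astype(int)
    box=ok&(abs(P[...,2]-70)<5)&(P[...,0]>350)
    print(n,"plate z med",np.median(P[box][:,2]))
    m=(ok&(P[...,2]>100)&(P[...,2]<140)&(im.sum(-1)<150)&(P[...,0]>350)).astype(np.uint8)
    k,l,st,ce=cv2.connectedComponentsWithStats(m)
    for i in range(1,k):
        if st[i,4]<40: continue
        q=P[l==i]; rect=cv2.minAreaRect(np.argwhere(l==i)[:,::-1].astype(np.float32))
        rxy=cv2.minAreaRect(q[q[:,2]>np.percentile(q[:,2],50)-6][:,:2].astype(np.float32))
        u,v=rect[0];print(st[i],"pixrect",rect,"ray z124",ray(u,v,c,124),"xyrect",rxy,"z",np.percentile(q[:,2],[5,50,95]))
        b=cv2.boxPoints(rect);print([ray(*x,c,124)[:2].round(1) for x in b])
    # steel plate box
    g=(box).astype(np.uint8);k,l,st,ce=cv2.connectedComponentsWithStats(g);i=1+np.argmax(st[1:,4])
    print("plate",cv2.minAreaRect(P[l==i][:,:2].astype(np.float32)))
E
```

```text
top plate z med 70.23380669732512
[151 159  19  18 255] pixrect ((160.2000274658203, 168.10000610351562), (18.335756301879883, 16.099689483642578), 26.56505012512207) ray z124 [602.6625939  222.42679026 124.        ] xyrect ((604.1273193359375, 225.19488525390625), (23.833110809326172, 22.69515609741211), 64.90949249267578) z [113.27887482 119.78500112 121.73555112]
[array([598.1, 238.9]), array([618.6, 229.6]), array([607.3, 206. ]), array([586.8, 215.3])]
[274 198  30  30 727] pixrect ((288.5, 212.5), (29.0, 29.0), 90.0) ray z124 [543.45475411  42.04299851 124.        ] xyrect ((544.2786865234375, 42.339271545410156), (40.83940124511719, 40.59620666503906), 0.8621487617492676) z [113.3939649  118.32727092 122.02691371]
[array([563.2,  62.4]), array([563.8,  22.4]), array([523.9,  21.8]), array([523.2,  61.6])]
[343 202  43  26 525] pixrect ((363.87109375, 215.33505249023438), (43.50825881958008, 14.071979522705078), 21.037511825561523) ray z124 [541.27608771 -61.07012097 124.        ] xyrect ((542.6889038085938, -61.94430923461914), (58.12532424926758, 16.524784088134766), 67.81128
[... 1704 characters left out ...]
6729431152344, 31.092430114746094), 82.74771118164062) z [113.84339583 118.77320604 122.85435678]
[array([570.7,  27.4]), array([533.3,  38.1]), array([548.4,  63.4]), array([584.6,  52.1])]
[414 227  16  16 183] pixrect ((421.2500305175781, 234.75), (14.142135620117188, 14.849241256713867), 45.0) ray z124 [615.96014313 221.50275838 124.        ] xyrect ((608.9513549804688, 223.64083862304688), (19.698650360107422, 19.8009090423584), 74.80850219726562) z [111.90060774 120.73687432 122.0931067 ]
[array([617.7, 207.1]), array([597. , 224.5]), array([614.3, 235.9]), array([634.2, 218.6])]
plate ((545.1856689453125, -64.12934875488281), (363.0378723144531, 144.46324157714844), 88.97808837890625)
```

Run:
```python
from workcell import *
from h import *
import workcell
print([ (k,getattr(workcell,k)) for k in dir(workcell) if 'pinch' in k.lower()])
a=np.radians(69)/2;o=[np.cos(a),np.sin(a),0,0]
p=[542,-62,215]
print(inverse_kinematics(p,o))
reach(p,o)
s=read_state();print(s["clock"],s["position"],s["orientation"],s["wrist_force"])
print(camera_info("wrist"))
im,d=snapshot("wrist");cv2.imwrite("pics/wrist2.png",im[...,::-1]);np.savez("pics/wrist2.npz",im=im,d=d)
```

```text
[('pinch_z', 18.700000000000003)]
[ 0.36840568  0.38197382 -0.42712373  1.78820359  0.18331083  1.01050604
 -0.49593733]
2.1833 [541.96984545 -63.59769431 214.86951424] [ 8.24829617e-01  5.65381293e-01 -2.47908418e-04  1.88681935e-04] [ 0.15342204  0.04184699 -0.92093148]
{'camera_matrix': array([[325.1922621 ,   0.        , 272.64551181],
       [  0.        , 325.1922621 , 208.87685645],
       [  0.        ,   0.        ,   1.        ]]), 'eye': array([571.71823684,  10.33328615, 394.75788386]), 'attitude': array([ 0.97135612, -0.18114596, -0.02796989,  0.151232  ])}
```

View pics/wrist2.png

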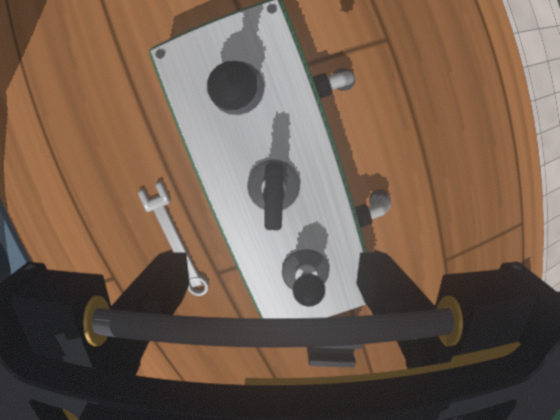

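The wrist view shows the handle top from about (273,165) to (273,230), between the open fingers. Gripping across the 16 mm width would put the fingertips on the wider 20 mm shank. I'll grip the 60 mm length end to end instead, so the pads get full-depth contact. First I'll refine the bar's centre with the wrist picture.

Run:
```python
from workcell import *
from h import *
f=np.load("pics/wrist2.npz");c=camera_info("wrist");K=c["camera_matrix"];im=f["im"].astype(int);d=f["d"]
Rm=R.from_quat(c["attitude"]).as_matrix()
def wr(u,v):
    x=np.array([u-K[0,2],v-K[1,2]])/K[0,0];t=np.hypot(*x)
    return Rm@np.array([*(x/t*np.tan(t)),1.])
def pt(u,v,z):
    r=wr(u,v);return c["eye"]+r*(z-c["eye"][2])/r[2]
m=np.zeros(d.shape,np.uint8)
for v in range(150,245):
  for u in range(245,305):
    if d[v,u]>0:
        z=c["eye"][2]+wr(u,v)[2]*d[v,u]
        if z>117 and z<132: m[v,u]=1
k,l,st,ce=cv2.connectedComponentsWithStats(m);i=1+np.argmax(st[1:,4]);vs,us=np.where(l==i)
xy=np.array([pt(u,v,124)[:2] for u,v in zip(us,vs)],np.float32)
zs=np.array([(c["eye"]+wr(u,v)*d[v,u])[2] for u,v in zip(us,vs)])
print(st[i],cv2.minAreaRect(xy),np.median(zs),zs.min(),zs.max())
top=zs>121
print(cv2.minAreaRect(xy[top]),read_state()["position"],read_state()["clock"])
```

```text
[ 264  164   20   66 1169] ((544.8452758789062, -60.59929656982422), (58.7230224609375, 15.798815727233887), 67.66426086425781) 124.10110790794806 117.09709316816321 126.4670936371474
((544.6849975585938, -60.986698150634766), (57.88536834716797, 15.74719524383545), 67.65953826904297) [541.9746744  -63.44620311 214.87981195] 2.2333
```

```bash
cat >> h.py <<'E'
TA=67.8
_a=np.radians(TA-90+180-0)/2
def ori(yaw_y):  # tool down, tool y axis at yaw_y deg
    a=np.radians(yaw_y+90)/2
    return [np.cos(a),np.sin(a),0,0]
E
python3 - <<'E'
from workcell import *
from h import *
p=[543.7,-61.5,180]
c=[(np.abs(inverse_kinematics(p,ori(t))-read_state()["q"]).max(),t) for t in (TA,TA-180) if inverse_kinematics(p,ori(t)) is not None]
print(c);t=min(c)[1];o=ori(t);open("o.txt","w").write(repr(o))
reach(p,o);hold(.2)
s=read_state();print(s["clock"],s["position"],R.from_quat(s["orientation"]).as_matrix()[:,1],s["wrist_force"])
im,d=snapshot("wrist");cv2.imwrite("pics/wrist3.png",im[...,::-1])
E
```

```text
[(np.float64(1.3802288200136683), 67.8), (np.float64(1.477335977574207), -112.2)]
3.6833 [543.76849326 -61.49751086 180.11261335] [ 3.78262317e-01  9.25698441e-01 -1.28060301e-04] [1.27335805 0.83107998 0.35673555]
```

View pics/wrist3.png

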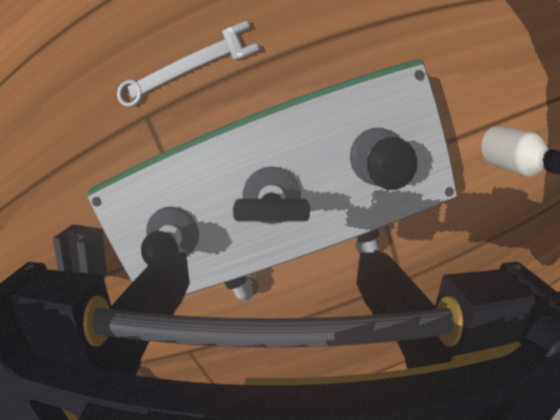

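The bar spans (234–309, 210). It is parallel to the jaws and centred at u≈271.5, against the principal point at 272.6. I'll descend and clamp.

Run:
```python
from workcell import *
from h import *
o=eval(open("o.txt").read())
servo_line([543.7,-61.5,97],o,max_speed=80)
s=read_state();print(s["clock"],s["position"],s["wrist_force"])
clamp(45)
s=read_state();print(s["clock"],s["position"],s["wrist_force"],s["ft_torque"],s["opening"]*88)
im,d=snapshot("wrist");cv2.imwrite("pics/wrist4.png",im[...,::-1])
im,d=snapshot("scene");cv2.imwrite("pics/scene4.png",im[...,::-1])
```

```text
4.9167 [544.18217618 -61.50451937  97.52131308] [-0.13801569  0.01867637 -0.32833012]
6.2167 [543.69566    -61.49015681  97.01174657] [-0.64447997  0.04517123 -0.17290177] [ 0.04427444 -0.16699969  0.00263305] 0.285344373012742
```

View pics/wrist4.png

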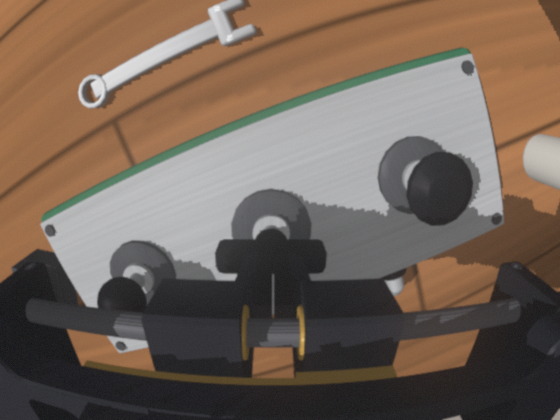

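View pics/scene4.png

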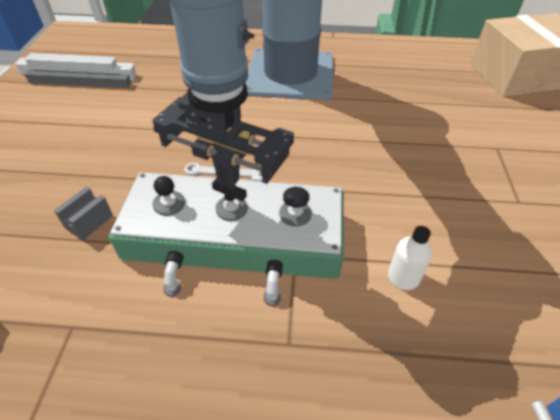

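The gripper reads fully shut, and the wrist view shows the closed fingers beside or above the bar (bar at (218–325, 255)). The grasp missed. I'll check where the fingertips really are compared with the calibration.

Run:
```python
from workcell import *
from h import *
s=read_state();M=R.from_quat(s["orientation"]).as_matrix();print(s["orientation"],s["position"],s["q"]);print(M.round(3))
def proj(X,c,fish=False):
    p=R.from_quat(c["attitude"]).as_matrix().T@(np.array(X)-c["eye"]);K=c["camera_matrix"]
    if fish:
        r=np.hypot(p[0],p[1]);t=np.arctan2(r,p[2]);return (K[:2,2]+K[0,0]*t*p[:2]/r).round(1)
    return (K@(p/p[2]))[:2].round(1)
for nm,X in (("tcp",s["position"]),("pinch",s["position"]+[0,0,18.7]),("tcp+60",s["position"]+[0,0,60])):
    print(nm,[proj(X,camera_info(n),n=="wrist") for n in("scene","top","wrist")])
for n in("scene","top","wrist"):
    im,d=snapshot(n);np.savez(f"pics/{n}5.npz",im=im,d=d)
    if n=="top":cv2.imwrite("pics/top5.png",cv2.resize(im[120:300,220:500,::-1],None,fx=2.8,fy=2.8))
    if n=="scene":cv2.imwrite("pics/scene5.png",cv2.resize(im[90:260,130:350,::-1],None,fx=3.5,fy=3.5))
```

```text
[ 1.92534923e-01  9.81290122e-01 -3.55071817e-06  8.12899874e-06] [543.68965749 -61.50317613  96.99955102] [ 0.52717473  0.60300247 -0.65807536  1.86662749  0.48572569  0.83749985
  0.80387464]
[[-0.926  0.378  0.   ]
 [ 0.378  0.926 -0.   ]
 [-0.    -0.    -1.   ]]
tcp [array([230.8, 197.7]), array([361.5, 214.9]), array([271.1, 240.9])]
pinch [array([229.8, 189.5]), array([363.3, 214. ]), array([271. , 254.4])]
tcp+60 [array([227.5, 170. ]), array([367.9, 211.8]), array([270.5, 295.3])]
```

View pics/top5.png

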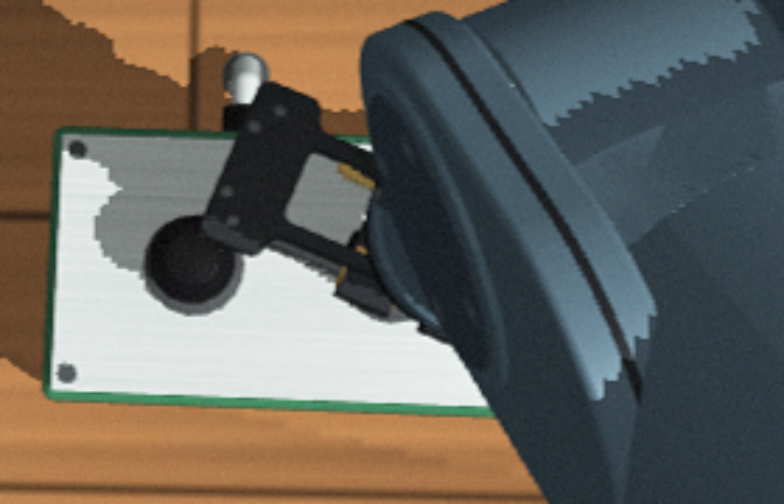

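View pics/scene5.png

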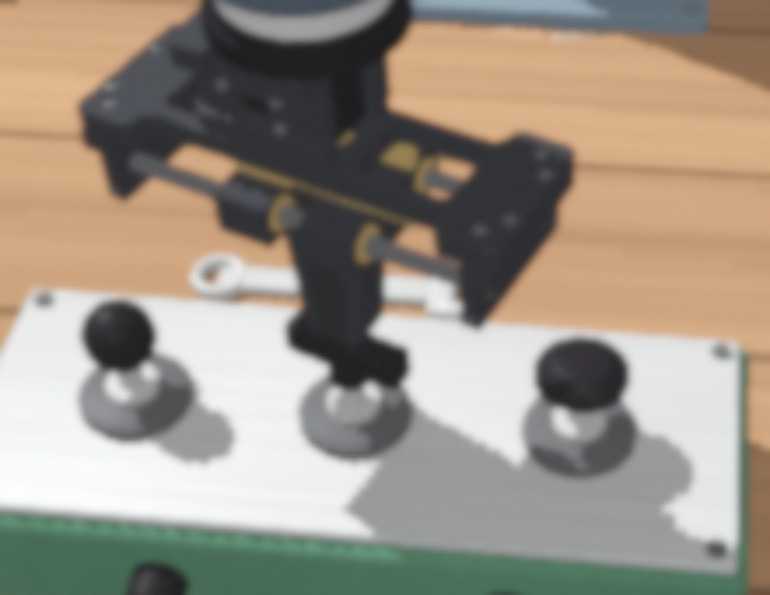

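Run:
```python
from workcell import *
from h import *
f=np.load("pics/wrist5.npz");d=f["d"];im=f["im"]
g=np.clip(im[190:380,180:370,::-1].astype(float)*2.5,0,255).astype(np.uint8)
dd=np.clip((d[190:380,180:370]-90)*1.6,0,255).astype(np.uint8)
cv2.imwrite("pics/wrist5z.png",np.hstack([cv2.resize(g,None,fx=2.1,fy=3,interpolation=0),cv2.resize(cv2.applyColorMap(dd,cv2.COLORMAP_JET),None,fx=2.1,fy=3,interpolation=0)]))
c=camera_info("wrist");K=c["camera_matrix"];Rm=R.from_quat(c["attitude"]).as_matrix()
for u in (240,262,272,280,300):
  for v in range(225,320,8):
    x=np.array([u-K[0,2],v-K[1,2]])/K[0,0];t=np.hypot(*x)
    r=np.array([*(x/t*np.tan(t)),1.])
    print(u,v,d[v,u].round(1),(c["eye"]+Rm@r*d[v,u]).round(0),im[v,u])
print(s["clock"] if 0 else read_state()["clock"])
```

```text
240 225 210.7 [533. -79.  79.] [ 96  96 101]
240 233 213.3 [538. -81.  79.] [94 95 98]
240 241 177.4 [531. -75. 113.] [50 51 52]
240 249 169.1 [532. -74. 122.] [53 51 53]
240 257 167.4 [535. -75. 125.] [46 46 50]
240 265 168.5 [539. -77. 125.] [44 45 46]
240 273 137.7 [530. -70. 154.] [44 47 48]
240 281 87.0 [511. -57. 200.] [43 42 45]
240 289 82.6 [511. -56. 205.] [42 42 44]
240 297 79.0 [511. -56. 208.] [40 39 40]
240 305 74.9 [511. -55. 213.] [36 37 39]
240 313 74.0 [512. -56. 214.] [36 35 37]
262 225 207.9 [537. -65.  82.] [174 176 178]
262 233 186.2 [534. -63. 104.] [51 50 51]
262 241 176.9 [535. -63. 114.] [45 45 46]
262 249 169.0 [536. -63. 122.] [44 41 43]
262 257 156.2 [535. -62. 135.] [41 41 43]
262 265 148.7 [535. -62. 143.] [42 43 44]
262 273 141.1 [535. -62. 151.] [39 39 38]
262 281 0.0 [472. -31. 277.] [38 37 38]
262 289 128.0 [535. -62. 165.] [34 34 33]
262 297 123.2 [535. -62. 170.] [37 36 36]
262 305 116.9 [535. -61. 176.] [38 35 36]
262 313 118.8 [539. -63. 176.] [37 36 36]
272 225 206.0 [539. -59.  84.] [135 135 137]
272 233 182.7 [535. -58. 107.] [48 48 50]
272 24
[... 731 characters left out ...]
-55. 158.] [39 38 36]
280 289 129.3 [538. -55. 164.] [34 33 35]
280 297 121.2 [537. -55. 172.] [33 33 31]
280 305 117.9 [538. -55. 175.] [36 37 34]
280 313 118.3 [541. -56. 176.] [41 39 36]
300 225 211.2 [548. -43.  79.] [63 63 64]
300 233 212.9 [553. -45.  79.] [61 62 64]
300 241 177.1 [543. -44. 114.] [41 44 44]
300 249 169.7 [544. -45. 122.] [40 40 40]
300 257 153.2 [540. -45. 138.] [39 38 41]
300 265 144.6 [540. -46. 147.] [38 38 40]
300 273 136.9 [539. -46. 155.] [35 36 42]
300 281 131.6 [540. -47. 161.] [33 33 36]
300 289 125.9 [540. -47. 167.] [38 37 42]
300 297 86.7 [521. -43. 202.] [37 37 38]
300 305 82.0 [520. -43. 206.] [76 62 44]
300 313 78.4 [520. -43. 210.] [139 111  61]
6.4667
```

View pics/wrist5z.png

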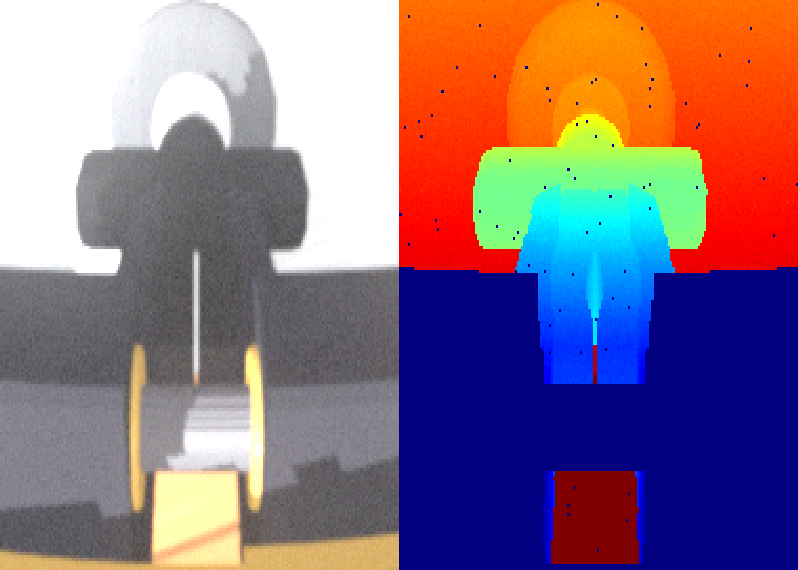

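Run:
```python
from workcell import *
from h import *
f=np.load("pics/wrist2.npz");d=f["d"];c=camera_info("wrist");s=read_state();K=c["camera_matrix"]
Rc=R.from_quat(c["attitude"]).as_matrix();Rt=R.from_quat(s["orientation"]).as_matrix()
# camera in tool frame (fixed)
Rct=Rt.T@Rc; e=Rt.T@(c["eye"]-s["position"]); print("cam in tool",e.round(1))
def T(d):
    v,u=np.mgrid[:420,:560];x=(u-K[0,2])/K[0,0];y=(v-K[1,2])/K[0,0];t=np.hypot(x,y);k=np.tan(t)/t
    return np.stack([x*k*d,y*k*d,d],-1)@Rct.T+e
P=T(d);m=(d>0)&(P[...,2]>-60)&(P[...,2]<20)&(abs(P[...,1])<75)&(abs(P[...,0])<30)
q=P[m];
for sgn in(-1,1):
    w=q[q[:,1]*sgn>0];print("open finger",len(w),"z max pct",np.percentile(w[:,2],[0,50,95,99,100]).round(1),"y",np.percentile(w[:,1],[1,99]).round(1),"x",np.percentile(w[:,0],[1,99]).round(1))
    t=w[w[:,2]>np.percentile(w[:,2],97)];print(t.mean(0))
d=np.load("pics/wrist5.npz")["d"];P=T(d);v=range(236,275,4)
print("closed col 272/262/284");[print(a,P[a,272].round(1),P[a,262].round(1),P[a,284].round(1)) for a in v]
```

```text
cam in tool [  77.6    0.9 -179.9]
open finger 1345 z max pct [-60.  -49.6 -35.5 -34.1 -33.4] y [-57.  -42.7] x [-9.7  9.9]
[  4.57785858 -45.63254646 -34.1838007 ]
open finger 1372 z max pct [-60.  -49.5 -35.7 -34.  -32.7] y [44.5 59. ] x [-9.8 10. ]
[  3.90839283  47.19363389 -34.15306273]
closed col 272/262/284
236 [  8.9   0.5 -13.7] [  8.   -5.1 -11.5] [ 5.1  7.5 -4.6]
240 [  7.7   0.5 -16.5] [  7.2  -5.  -15.5] [  7.5   7.1 -16.2]
244 [  7.4   0.6 -21.2] [  6.9  -4.8 -20.2] [  7.    7.  -20.4]
248 [  6.7   0.6 -24.8] [  6.8  -4.7 -25.1] [  6.2   6.9 -23.7]
252 [  5.3   0.6 -26.8] [  5.3  -4.6 -27. ] [  5.1   6.8 -26.5]
256 [  8.3   0.6 -37.7] [  7.6  -4.3 -36.4] [  7.8   6.4 -36.7]
260 [  8.2   0.6 -41.9] [  8.   -4.2 -41.6] [  7.6   6.3 -40.8]
264 [  7.9   0.6 -45.4] [  7.8  -4.  -45.3] [  8.2   6.1 -46. ]
268 [  8.    0.6 -49.6] [  8.2  -3.9 -50. ] [  7.9   6.  -49.4]
272 [  7.4   0.6 -52.3] [  7.6  -3.8 -52.7] [  7.8   5.9 -53.1]
```

The depth data explains the miss. The fingertips really end about 34 mm behind the reported TCP, so they closed at z≈131, just above the bar, and touched nothing. I'll open, go 35 mm lower while watching force, and clamp again.

Run:
```python
from workcell import *
from h import *
o=eval(open("o.txt").read())
open_gripper()
for z in (85,73,62.5):
    servo_line([543.7,-61.5,z],o,max_speed=40)
    s=read_state();print(s["clock"],s["position"].round(1),s["wrist_force"].round(1))
    if np.linalg.norm(s["wrist_force"])>8: print("contact!");break
else:
    clamp(45)
    s=read_state();print(s["clock"],s["position"],s["wrist_force"],s["ft_torque"],s["opening"]*88)
im,d=snapshot("wrist");cv2.imwrite("pics/wrist6.png",im[...,::-1]);np.savez("pics/wrist6.npz",im=im,d=d)
```

```text
8.2417 [543.4 -61.5  84.7] [-0.4  0.2  0.2]
8.6917 [543.5 -61.4  72.7] [-0.3 -0.1 -0.6]
9.1 [543.5 -61.4  62.2] [ 0.6 -0.5 -0.7]
9.65 [543.36763041 -62.5957317   62.58820437] [-2.57291725 -2.83011361  4.11488753] [-0.69680161  0.33525337  0.06302502] 59.07824423211618
```

View pics/wrist6.png

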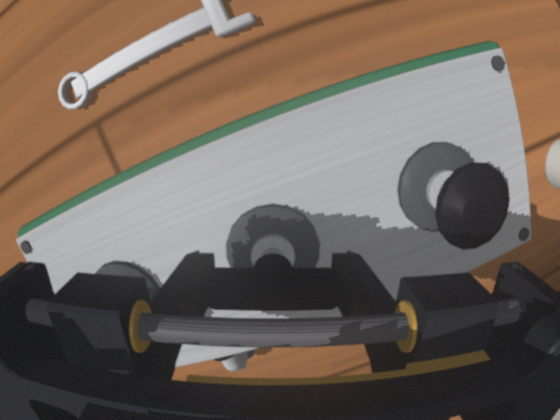

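The bar at (207–340, 285) is held between the fingers, and the 59 mm opening matches its 60 mm length. I'll pull in steps and watch the force for the end stop.

Run:
```python
from workcell import *
from h import *
o=eval(open("o.txt").read())
clamp(58)
z0=read_state()["position"][2]
for dz in (6,12,16,18,19.5,21,22.5):
    servo_line([543.5,-62.0,62.5+dz],o,max_speed=30)
    s=read_state();print(s["clock"],dz,s["position"].round(1),s["wrist_force"].round(1),round(s["opening"]*88,1))
    if s["wrist_force"][2]<-28: break
im,d=snapshot("wrist");cv2.imwrite("pics/wrist7.png",im[...,::-1]);np.savez("pics/wrist7.npz",im=im,d=d)
im,d=snapshot("scene");cv2.imwrite("pics/scene7.png",cv2.resize(im[90:260,130:350,::-1],None,fx=3.5,fy=3.5));np.savez("pics/scene7.npz",im=im,d=d)
```

```text
10.2667 6 [543.3 -62.5  68.2] [ 0.5 -5.1 -6.4] 59.3
10.6167 12 [543.3 -62.5  74.1] [ 1.5 -5.1 -7.7] 59.1
10.9 16 [543.3 -62.5  78. ] [ 2.  -5.3 -9. ] 59.0
11.15 18 [543.3 -62.5  79.9] [ 2.3 -5.6 -9.2] 59.2
11.4 19.5 [543.2 -62.5  80.7] [  5.5  -5.3 -16.1] 59.0
11.65 21 [543.1 -62.4  80.9] [  8.9  -4.2 -30.3] 58.7
```

View pics/scene7.png

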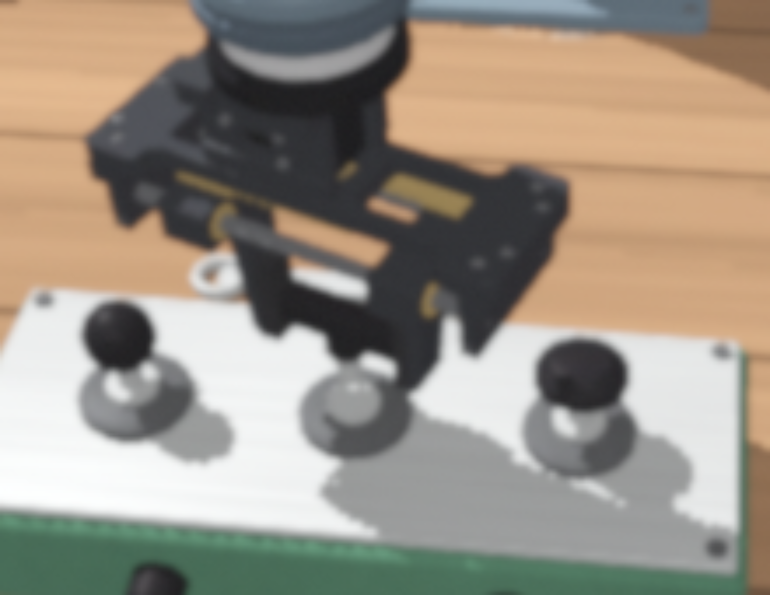

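The handle is at the end stop: the TCP rose about 18.3 mm, and then the force jumped from 9 to 30 N with almost no further motion. I'll hold, lower it nearly home, and let go.

Run:
```python
from workcell import *
from h import *
o=eval(open("o.txt").read())
hold(0.6);s=read_state();print(s["clock"],s["position"].round(1),s["wrist_force"].round(1))
hold(0.8);s=read_state();print(s["clock"],s["position"].round(1),s["wrist_force"].round(1))
servo_line([543.4,-62.3,64],o,max_speed=40)
s=read_state();print(s["clock"],s["position"].round(1),s["wrist_force"].round(1),s["opening"]*88)
open_gripper();hold(.2)
s=read_state();print(s["clock"],s["position"].round(1),s["wrist_force"].round(1),s["opening"]*88)
servo_line([543.4,-62.0,190],o,max_speed=90)
s=read_state();print(s["clock"],s["position"].round(1),s["wrist_force"].round(1))
from h import cloud
for n in("scene","wrist"):
    im,d=snapshot(n);cv2.imwrite(f"pics/{n}8.png",im[...,::-1]);np.savez(f"pics/{n}8.npz",im=im,d=d)
c=camera_info("scene")
for k in (1,8):
    f=np.load(f"pics/scene{k}.npz");P=cloud(f["d"],c);im=f["im"].astype(int)
    m=((f["d"]>0)&(P[...,2]>100)&(P[...,2]<150)&(im.sum(-1)<150)&(P[...,0]>500)&(P[...,0]<580)&(P[...,1]<80)).astype(np.uint8)
    K,l,st,ce=cv2.connectedComponentsWithStats(m)
    for i in range(1,K):
        if st[i,4]>60:print(k,st[i],ce[i].round(1),np.percentile(P[l==i][:,2],[50,90,97]).round(1))
```

```text
12.35 [543.1 -62.4  80.9] [  9.3  -5.2 -30.3]
13.15 [543.1 -62.4  80.9] [  9.6  -5.  -29. ]
13.7917 [543.3 -62.5  63.7] [ 0.6 -5.4 -5.9] 59.27456541163083
14.5833 [543.4 -62.3  64. ] [ 1.  -0.1  0.3] 88.00981055456143
16.1333 [543.  -62.  189.4] [-0.8 -0.9  0.4]
1 [155 177  19  18 236] [164.4 186.5] [121.  127.6 129.3]
1 [213 184  33  16 249] [229.7 192.5] [119.5 124.2 125. ]
1 [286 188  22  19 244] [298.6 197.9] [118.8 122.5 123.2]
8 [155 178  18  17 213] [164.2 186.7] [121.1 127.2 129.3]
8 [214 184  31  16 224] [230.  192.5] [119.8 124.2 124.8]
8 [286 189  22  18 237] [298.4 198. ] [118.8 122.6 123.5]
```

View pics/scene8.png

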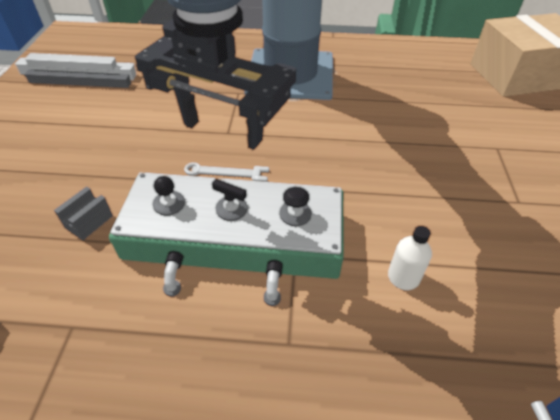

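The T handle is back at its starting pixels (230,192), with its top at z≈124. The ball and mushroom are unchanged, and the gripper is clear of everything.

```bash
python3 -c "
from workcell import *
sign_off();print(read_state()['clock'])"
```

```text
the job is handed in; nothing more can be done
the job is handed in; nothing more can be done
```

I pulled the T-handle switch out to its end stop, held it there for over a second, let it go and handed the job in. It is back home.

- **Pull and hold:** the handle rose about 18.3 mm. The wrist force then jumped from 9 N to 30 N with almost no further motion, which is the end stop. It stayed there about 1.5 s.
- **Release:** I lowered the handle to about 1.5 mm above home and opened the gripper so the spring could finish the travel. The gripper then moved clear.
- **Failed first grasp:** the first time, the gripper closed on air just above the bar. Wrist depth showed the fingertips end about 34 mm behind the reported tool point. I corrected for that, and the second grasp read 59 mm on the 60 mm bar. The miss moved nothing and showed no contact force.
- **Last checks:** in the scene camera, the T handle's top is at z≈124 mm, the same as at the start. The ball and mushroom heights match their starting values within 0.3 mm. Wrist force was near zero and the clock was at about 16 s of the 32 s limit.
- **Camera disagreement:** the top and wrist cameras differed by about 2 mm on the handle's position, so I used a value in between.

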